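# Condenser lens into its barrel, bayonet cap held half-turned short of the click

### The job

Lower the condenser lens in its metal cell all the way into the open barrel without letting it drop, then fit the octagonal brass bayonet cap over it, slots down over the barrel's two side pins, and twist the cap clockwise (seen from above) to about halfway to its lock, an eighth of a turn, without ever letting it click. The lens must stay captive but free to be centred with the screws, so finish while still gripping the cap there, pressed down on the barrel, and leave everything else on the table where it is.

Things in the scene. Friction and masses are not known exactly. Their poses are not given: they have to be found in the camera images.
- lens: Thick glass condenser lens in a bare aluminium cell: an upright cylinder 40 mm in diameter, 36 mm tall, lower edge bevelled 3 mm, domed glass in the top, two dark rings near the top; about 0.11 kg, loose, standing on the table. Origin: centre of its underside; z up its axis; heading is of no matter. Grip it across the diameter in its top 13 mm: 16 mm stay out of the barrel.
- barrel: Aluminium condenser barrel, fixed upright on a round flange (90 mm wide, 10 mm high). Origin: centre of the flange's underside, on the table; z up its axis; x axis through its two side pins, within 30 degrees of the robot's x. Barrel 50 mm outside, rim 70 mm above the table. Three centring screws stick out to 37 mm from the axis, 50 mm above the table.
- barrel_floor (a point): Centre of the bore's floor, 50 mm above the table, where the underside of the lens must come to rest. The bore is 42.5 mm wide and 20 mm deep, open at the top.
- barrel_pin (a point): Outer end of the pin on the barrel's +x side. Two steel pins, 5 mm thick, stick out 5.5 mm from the barrel at its +x and -x, their centres 4.5 mm below the rim (65.5 mm above the table), ends 30.5 mm from the axis.
- catch_tip (a point): Tip of the small sprung ball plunger (gives way at about 5 N) that makes the lock click: 33 mm from the barrel's axis, 61 mm above the table, 60 degrees anticlockwise from the barrel's +x. It sits in a dark block on the flange, 40 to 56 mm from the axis, 64 mm tall.
- cap: Brass bayonet retaining cap, about 0.16 kg, loose, standing on its skirt. Origin: centre of its lower edge; z up its axis; x through its two slot entries. Round skirt and shoulder 63 mm outside, 0 to 18 mm high (54 mm inside up to 14 mm); above it an octagonal crown, 18 to 36 mm, with a 28 mm hole in the top. Fully on, its shoulder rests on the rim, its origin 56 mm above the barrel's.
- cap_crown (a point): On the cap's axis, 28 mm above its lower edge, mid height of the octagonal crown: 52 mm across flats, 46 mm inside. The eight flats face the cap's +x, then every 45 degrees, so it is gripped from above across two facing flats, fingertips at least 19 mm above the lower edge (clear of the shoulder).
- cap_slot (a point): Mouth of the slot entry on the cap's +x side, at the lower edge, 29 mm from the axis; the other is half a turn round. Entries are 11 mm wide, under small dark marks on the shoulder. The cap goes down over the pins with its x along the barrel's x, either way round, within 5 degrees (else it stops 12 mm too high), then turns freely clockwise from above, up to 90 degrees; about 2 mm play all round.
- cap_nib (a point): Outer end of one of two small nibs on the skirt, 36 mm from the axis, 134 degrees anticlockwise from the cap's x (the other is half a turn round). After about 68 degrees of clockwise turn a nib meets the sprung plunger and snaps past it at 75 to 83 degrees: the lock click. Halfway is 45 degrees.
- lenscap: Bystander: plain shallow brass lens cap, a closed disc 59 mm in diameter and 13 mm tall, no slots. Origin: centre of its underside.
- foot: Bystander: threaded grey elevation foot, disc 34 mm in diameter with an upright threaded stud, 42 mm tall. Origin: centre of its underside.
- filter: Bystander: amber heat-filter glass lying flat, 50 x 50 x 4 mm. Origin: centre of its underside.
- barelens: Bystander: small bare glass lens, 34 mm in diameter, 10 mm thick, lying flat. Origin: centre of its underside.
- brush: Bystander: lens brush, 150 mm long, lying. Origin: centre of its length, on its underside.
- screwdriver: Bystander: screwdriver, 160 mm long, lying. Origin: centre of its length, on its underside.
- slideclip: Bystander, fixed: steel spring clip on a small wooden foot (45 x 60 mm) holding a glass slide mount upright, top 62 mm above the table, in front of the light box. Origin: centre of its underside.
Not all that is in view belongs to the job. What is shaped like the lens but red or turquoise is not meant.

How it is judged (in metres and radians):
On the way, in this order (a step that is already met when the one before it is completed fails the run):
1. the lens stands fully home on the floor of the barrel's bore, let go (horizontal distance between lens and barrel below 0.003 m and z of lens in the frame of barrel between 0.045 and 0.053 m and contact force between the fingers and lens below 0.2 N), for 0.2 s.
2. the cap is down on the barrel with its slot entries over the pins, not yet turned (horizontal distance between lens and barrel below 0.003 m and z of lens in the frame of barrel between 0.045 and 0.053 m and horizontal distance between cap and barrel below 0.004 m and z of cap in the frame of barrel between 0.05 and 0.0595 m and angle between the x axis of cap and the x axis of barrel, either way round below 0.35 rad), for 0.05 s.
At the end, for the whole second after the job is handed in: The lens is home in the bore (within 3 mm sideways and 3 mm of the floor); the cap is on the barrel within 4 mm sideways and 3.5 mm of fully down, turned 30 to 60 degrees from the slot entries, still, and gripped by the fingers with more than 1.5 N (horizontal distance between lens and barrel below 0.003 m and z of lens in the frame of barrel between 0.045 and 0.053 m and horizontal distance between cap and barrel below 0.004 m and z of cap in the frame of barrel between 0.05 and 0.0595 m and angle between the x axis of cap and the x axis of barrel, either way round between 0.52 and 1.05 rad and contact force between the fingers and cap above 1.5 N and linear speed of cap below 0.02 m/s and angular speed of cap below 0.2 rad/s); the arm keeps its last pose, push and grip.
It fails at once if the cap is turned into the lock click (more than about 74 degrees) (horizontal distance between cap and barrel below 0.004 m and z of cap in the frame of barrel between 0.05 and 0.0595 m and angle between the x axis of cap and the x axis of barrel, either way round above 1.3 rad).
It fails at once if the lens is let fall (faster than 0.35 m/s out of the fingers, a drop of about 6 mm) (contact force between the fingers and lens below 0.05 N and linear speed of lens above 0.35 m/s).
It fails at once if a bystander is moved by more than 25 mm (distance of any of lenscap, foot, filter, barelens, brush, screwdriver from where it was at the start of the episode above 0.025 m).
It also fails if it takes over 58 s, if anything falls off the work surface, if the arm or the gripper's body presses on something with over 40 N, if the wrist force passes 120 N, or if a joint passes its speed limit or range.

### The arm

A 6-joint arm with a two-finger parallel gripper is mounted at the origin on the work surface. World frame = base frame: x ahead of the robot, y to its left, z up, the work surface at z = 0. Lengths are in mm, angles in rad, forces in N, time in s.
With the tool pointing down it reaches from about 250 to 775 mm from the base axis. Payload 8.9 kg.
Tool frame: the origin (TCP) lies on the centre line of the jaws, within the pads' length; the fingertips stand 8 mm ahead of it and the grasp point (between the pads) lies 11 mm behind it (robot.tip_reach is the distance from the TCP to the fingertips, in mm); z points along the fingers, y is the line along which they close (so a half turn about z gives the same grasp; the last joint's range is limited). The gripper opens to 85 mm and grips with 20 to 120 N. Pads are 22 mm wide; open, the fingers measure 114 mm over their backs; the gripper's body (76 mm by 85 mm) begins 54 mm behind the grasp point. The pads swing forward as they close: fully open they stand 13 mm farther back than shut.
Start: joints at [1.197, 0.291, -0.153, 1.127, 0, 1.431], TCP at [122.134, 510.595, 239.305] pointing down, gripper open.
Joint ranges: [-2.52, 2.52], [-0.91, 1.74], [-1.3, 1.37], [-1.96, 2.02], [-1.52, 1.47], [-3.14, 3.14]. Speed limits (rad/s): [2.22, 2.22, 2.79, 3.14, 3.14, 3.14].

### API

Orientations are given as a unit quaternion [w, x, y, z].
In Python, from station import robot, optics, job gives the robot as it stands. The module is installed in compiled form; this text tells all that it offers.
- The arm moves only by the shell command python3 -m pendant 'ROWS' [FORCE]. ROWS is JSON, a list of rows, each an object of numbers: "gripper": the closure, from -1 (fully open) to 1 (shut); "x", "y", "z": the shift along the tool's x, y, z in m; "ax", "ay", "az": the turn, a rotation vector about the tool's x, y, z in rad. A call has 1 to 5 rows; each row is the pose to reach, as a shift and turn from the pose commanded when the call began, along the tool's axes at that moment; what a row does not reach only later rows make up. A row lasts 1/10 s, in which the tool goes at most 50 mm and 8.59 degrees, less where a joint would pass 70% of its speed; a pose out of reach is approached as far as the arm can. A call with a gripper value outside its range is refused whole. The fingers move at their own pace and stop on an object; FORCE is the grip in N (left out, the last holds). Time passes only in rows, so rows that repeat a pose let the fingers close. It gives the time, the measured TCP pose, the force, the opening and the grip force at its end, in the units of the state.
- robot.get_state(): the state, without advancing time (a new reading comes with each control period).
- optics.camera(name): name is "scene" or "top" or "wrist"; returns a dict with "img" (420x560x3 uint8, red, green, blue), "z_map" (420x560 float32, mm along the optical axis (not along the pixel's ray), 0 where there is no reading), "mtx" (3x3 intrinsics, pixels), "dist_coeffs" ([k1, k2, p1, p2, k3] as OpenCV has them; the pictures are not rectified), "eye" and "attitude" of the camera in the world; the wrist camera has in their place "hand_eye" (4x4, takes a point from camera to tool coordinates, whose origin is the TCP and whose axes are the flange's). Camera axes: x right, y up, looking along -z (the intrinsics and any distortion apply to the point x, -y, -z); pixel columns grow to the right and rows downward; lengths in mm; the calibration is good to about 2 mm. A picture is of the moment at which its call begins: read the wrist's pose just before it.
- job.sign_off(): hands the job in; it is judged then, once.
The state is a dict: "time": time; "joints": joint angles; "joint_velocities": joint speeds; "tau": joint torques, N m; "eef_pos": TCP position; "eef_rot": TCP orientation; "force": force on the tool from outside, world axes, zero at the start; "torque": the same for the moment, N m; "opening": opening from 0.0 (shut) to 1.0 (fully open); "finger_force": force on a finger pad.
Only numpy, scipy, OpenCV 4.12 (cv2) and the standard library are available. Lean on these libraries where they do the work, as an engineer would, in place of code of your own. Each camera call takes 0.05 s, during which the arm holds its last target. There are 200 camera calls.

## Working session

There is one attempt and no reset: what is moved stays moved. The work goes in short steps, Python scripts to look and compute and a shell command to move; the robot and the scene stay as the last step left them, time stands still between calls to the robot, and variables do not carry over. Pictures are saved under pics/ and viewed, at most 10 in all, crops included, and the job is handed in when it is done.

```bash
mkdir -p pics; cat > h.py <<'E'
import numpy as np, cv2
from scipy.spatial.transform import Rotation as R
from station import robot, optics, job
def q2R(q): return R.from_quat([q[1],q[2],q[3],q[0]]).as_matrix()
def att(a):
    a=np.array(a,float)
    return a if a.shape==(3,3) else q2R(a)
def cam(name):
    s=robot.get_state(); c=optics.camera(name)
    if name=="wrist":
        T=np.eye(4);T[:3,:3]=q2R(s["eef_rot"]);T[:3,3]=s["eef_pos"]
        M=T@np.array(c["hand_eye"]); c["R"]=M[:3,:3];c["o"]=M[:3,3]
    else: c["R"]=att(c["attitude"]);c["o"]=np.array(c["eye"],float)
    return c
def rays(c,uv):
    p=cv2.undistortPoints(np.array(uv,np.float64).reshape(-1,1,2),np.array(c["mtx"]),np.array(c["dist_coeffs"])).reshape(-1,2)
    return np.c_[p[:,0],-p[:,1],-np.ones(len(p))]
def plane(c,uv,z):
    d=rays(c,uv)@c["R"].T
    return c["o"]+d*((z-c["o"][2])/d[:,2])[:,None]
def cloud(c):
    h,w=c["z_map"].shape; u,v=np.meshgrid(np.arange(w),np.arange(h))
    d=rays(c,np.c_[u.ravel(),v.ravel()])*c["z_map"].reshape(-1,1)
    return (d@c["R"].T+c["o"]).reshape(h,w,3)
def proj(c,P):
    p=(np.atleast_2d(P)-c["o"])@c["R"]; p=p*[1,-1,-1]
    return cv2.projectPoints(p,np.zeros(3),np.zeros(3),np.array(c["mtx"]),np.array(c["dist_coeffs"]))[0].reshape(-1,2)
def save(n,img,s=1): cv2.imwrite(n,cv2.resize(img[...,::-1],None,fx=s,fy=s,interpolation=cv2.INTER_CUBIC))
E
python3 - <<'E'
from h import *
s=robot.get_state(); print(s)
for n in("top","scene"):
    c=cam(n); save(f"pics/{n}0.png",c["img"],1.4); print(n,c["o"],c["mtx"],c["dist_coeffs"],c["R"],(c["z_map"]>0).mean())
    np.savez(f"{n}0.npz",**{k:np.array(v) for k,v in c.items()})
E
```

```text
{'time': 0.0, 'joints': array([ 1.19669611e+00,  2.91263974e-01, -1.54132282e-01,  1.12669392e+00,
       -1.70462146e-05,  1.43153241e+00]), 'joint_velocities': array([-0.00024677, -0.00113974, -0.00191276, -0.00011465,  0.00112334,
        0.0003861 ]), 'tau': array([ 2.86235172e-04, -5.37144113e+01,  3.31372333e+01,  1.59857090e-02,
       -1.26333016e-04,  7.50740014e-06]), 'eef_pos': array([121.98379986, 510.19076279, 238.7385453 ]), 'eef_rot': array([-1.55993231e-04,  1.17148499e-01,  9.93114198e-01, -6.27895850e-04]), 'force': array([-0.52674315,  0.168864  ,  1.07699951]), 'torque': array([-0.0509941 ,  0.0045493 ,  0.00137185]), 'finger_force': 0.0, 'opening': 0.9990662103671132}
top [ 324.63788995   -7.09223111 1270.98812745] [[467.15680367   0.         277.16786018]
 [  0.         467.15680367 209.15735565]
 [  0.           0.           1.        ]] [-0.03794919  0.          0.          0.          0.        ] [[ 0.02846395  0.98256694 -0.1837172 ]
 [-0.99942854  0.03132665  0.01269804]
 [ 0.01823192  0.18325078  0.98289712]] 0.9958673469387755
scene [1288.05272115 -348.8837433  1076.944297  ] [[516.35478076   0.         284.38978901]
 [  0.         516.35478076 207.08798667]
 [  0.           0.           1.        ]] [-0.01652253  0.          0.          0.          0.        ] [[ 0.43184661 -0.69100627  0.57967133]
 [ 0.90194582  0.33191822 -0.27626805]
 [-0.00150052  0.64213755  0.76658797]] 0.9958418367346938
```

View pics/top0.png

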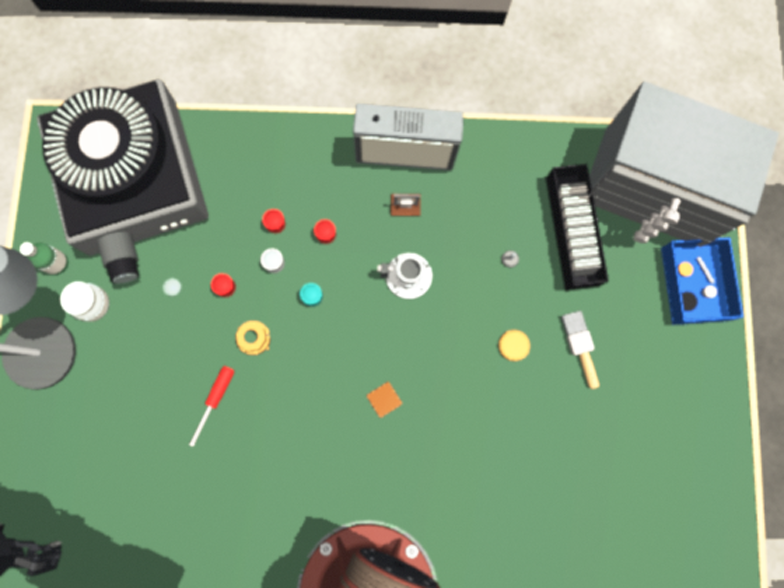

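View pics/scene0.png

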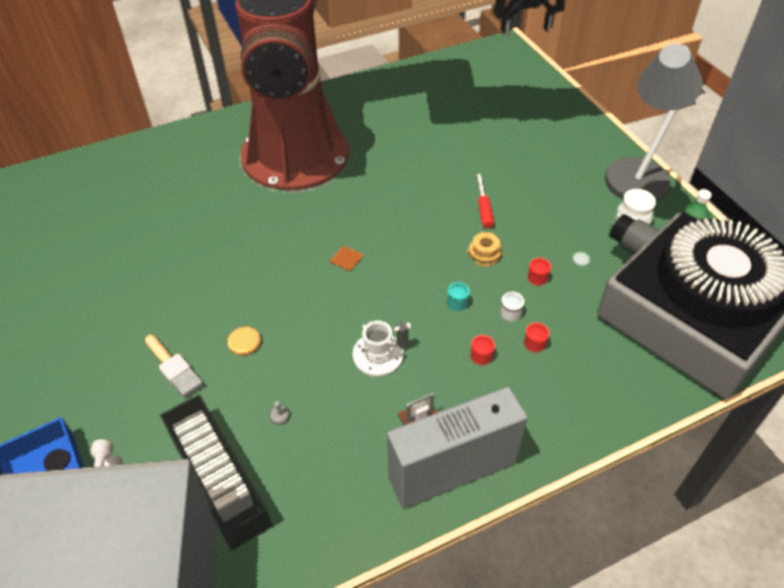

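Top view: the bare aluminium cylinder at (272,260) is the lens. Its look-alikes are red at (274,220), (325,231) and (222,285), and turquoise at (311,294). The cap, with its hole, is at (253,337), and the plain lens cap is at (515,345). The barrel is at (409,272) with the catch to its left. Next I'll get coarse positions and one enlarged crop.

```bash
cat > m0.py <<'E'
from h import *
c=dict(np.load("top0.npz")); P=cloud(c)
for n,uv,z in(("lens",(272,260),36),("cap",(253,337),36),("barrel",(409,271),70),("red1",(274,220),36),("red2",(325,231),36),("red3",(222,285),36),("turq",(311,294),36)):
    p=np.array(uv)/1.4; q=plane(c,[p],z)[0]
    m=(np.linalg.norm(P[...,:2]-q[:2],axis=2)<(26 if n!="cap" else 45))&(P[...,2]>z-8)&(P[...,2]<z+12)
    print(n,q.round(),m.sum(),P[m].mean(0).round(1) if m.any() else '', ((P[m].max(0)+P[m].min(0))/2).round(1))
i=c["img"][140:260,100:320]; save("pics/crop1.png",i,3.5)
print(R.from_quat([0.117148,0.993114,-.00063,-.00016]).as_matrix().round(3))
E
python3 m0.py
```

```text
lens [613. 203.  36.] 178 [614.4 204.2  34.4] [615.1 203.9  34.8]
cap [462. 230.  36.] 245 [462.7 234.5  35.7] [462.9 235.1  35.7]
barrel [592. -61.  70.] 76 [588.9 -59.6  69.3] [593.9 -63.   69. ]
red1 [693. 204.  36.] 172 [695.4 207.   34.6] [695.4 206.5  34.5]
red2 [674. 104.  36.] 174 [677.5 104.2  34.5] [677.8 104.5  35.6]
red3 [561. 296.  36.] 183 [562.7 297.8  34.4] [562.4 297.6  34.3]
turq [548. 125.  36.] 179 [549.1 125.4  34.3] [548.6 124.9  36. ]
[[-0.973  0.233 -0.   ]
 [ 0.233  0.973 -0.001]
 [ 0.    -0.001 -1.   ]]
```

View pics/crop1.png

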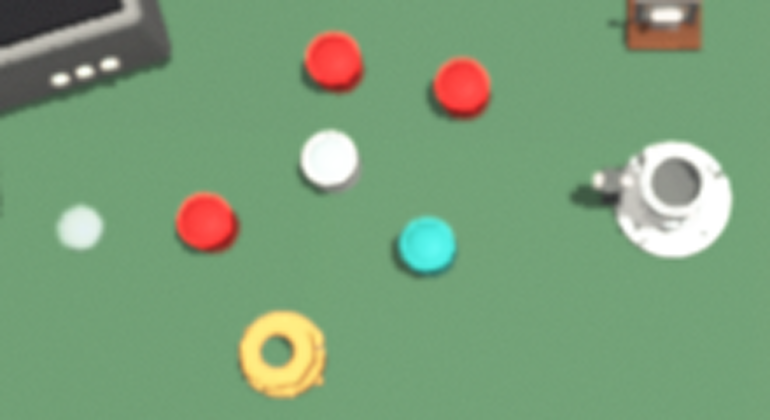

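The crop confirms that the silvery white cell at crop (330,160) is the lens, with red and turquoise ones around it. Tool x is about (-0.973, 0.233) and tool y about (0.233, 0.973), so the move over the lens is (-550, -183) mm in tool axes.

```bash

python3 -m pendant '[{"x":-0.046,"y":-0.015,"gripper":-1},{"x":-0.092,"y":-0.03,"gripper":-1},{"x":-0.138,"y":-0.046,"gripper":-1},{"x":-0.184,"y":-0.061,"gripper":-1},{"x":-0.184,"y":-0.061,"gripper":-1}]' 40
python3 -m pendant '[{"x":-0.046,"y":-0.015,"gripper":-1},{"x":-0.092,"y":-0.03,"gripper":-1},{"x":-0.138,"y":-0.046,"gripper":-1},{"x":-0.184,"y":-0.061,"gripper":-1},{"x":-0.184,"y":-0.061,"gripper":-1}]'
python3 -m pendant '[{"x":-0.046,"y":-0.015,"gripper":-1},{"x":-0.092,"y":-0.03,"gripper":-1},{"x":-0.138,"y":-0.046,"gripper":-1},{"x":-0.182,"y":-0.061,"gripper":-1},{"x":-0.182,"y":-0.061,"gripper":-1}]'
python3 - <<'E'
from h import *
s=robot.get_state();print(robot.tip_reach,s["eef_pos"],s["eef_rot"])
c=cam("wrist"); print(np.array(c["hand_eye"]).round(3),c["mtx"]); save("pics/w1.png",c["img"],1.4)
np.savez("w1.npz",**{k:np.array(v) for k,v in c.items()})
print(proj(c,[[614,204,36],[462,232,36]]))
E
```

```text
8.0 [121.98922196 510.23742025 238.81625512] [-1.53310781e-04  1.17127976e-01  9.93116661e-01 -5.57969241e-04]
[[ 1.00000e-03  9.45000e-01  3.27000e-01  8.56020e+01]
 [ 1.00000e+00 -1.00000e-03  0.00000e+00 -7.50000e-02]
 [ 0.00000e+00  3.27000e-01 -9.45000e-01 -1.34658e+02]
 [ 0.00000e+00  0.00000e+00  0.00000e+00  1.00000e+00]] [[301.30253636   0.         279.69320343]
 [  0.         301.30253636 211.50648783]
 [  0.           0.           1.        ]]
[[180.21316944 477.25512348]
 [162.95473125 421.30487843]]validation failed for argument at $[0]...
validation failed for argument at $[0]...
validation failed for argument at $[0]...
```

View pics/w1.png

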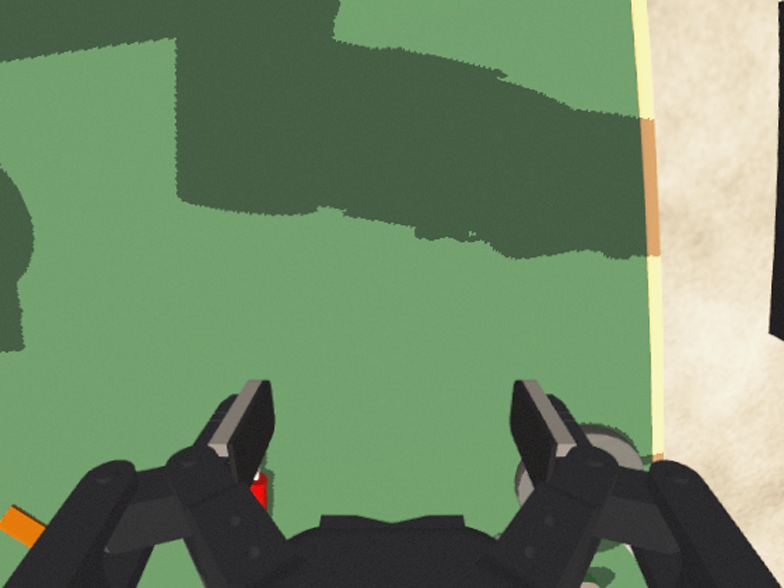

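The wrist view shows only the open fingers over the table, because the moves were refused. I'll try again with all keys given.

```bash

python3 -m pendant '[{"gripper":-1,"x":-0.046,"y":-0.015,"z":0,"ax":0,"ay":0,"az":0},{"gripper":-1,"x":-0.092,"y":-0.03,"z":0,"ax":0,"ay":0,"az":0},{"gripper":-1,"x":-0.138,"y":-0.046,"z":0,"ax":0,"ay":0,"az":0},{"gripper":-1,"x":-0.184,"y":-0.061,"z":0,"ax":0,"ay":0,"az":0},{"gripper":-1,"x":-0.184,"y":-0.061,"z":0,"ax":0,"ay":0,"az":0}]' 40
```

```text
time: 0.65
eef_pos: [291.1, 405.8, 239.1]
eef_rot: [0.001, 0.12, 0.993, -0.0]
force: [-0.9, 0.9, 0.7]
opening: 1.001
finger_force: 0.0
```

```bash

python3 -m pendant '[{"gripper":-1,"x":-0.045,"y":-0.021,"z":0,"ax":0,"ay":0,"az":0},{"gripper":-1,"x":-0.09,"y":-0.042,"z":0,"ax":0,"ay":0,"az":0},{"gripper":-1,"x":-0.135,"y":-0.063,"z":0,"ax":0,"ay":0,"az":0},{"gripper":-1,"x":-0.18,"y":-0.084,"z":0,"ax":0,"ay":0,"az":0},{"gripper":-1,"x":-0.202,"y":-0.094,"z":0,"ax":0,"ay":0,"az":0}]'
python3 -m pendant '[{"gripper":-1,"x":-0.045,"y":-0.021,"z":0,"ax":0,"ay":0,"az":0},{"gripper":-1,"x":-0.09,"y":-0.042,"z":0,"ax":0,"ay":0,"az":0},{"gripper":-1,"x":-0.135,"y":-0.063,"z":0,"ax":0,"ay":0,"az":0},{"gripper":-1,"x":-0.18,"y":-0.084,"z":0,"ax":0,"ay":0,"az":0},{"gripper":-1,"x":-0.202,"y":-0.094,"z":0,"ax":0,"ay":0,"az":0}]'
python3 -m pendant '[{"gripper":-1,"x":0,"y":0,"z":0,"ax":0,"ay":0,"az":0},{"gripper":-1,"x":0,"y":0,"z":0,"ax":0,"ay":0,"az":0}]'
python3 - <<'E'
from h import *
c=cam("wrist"); save("pics/w2.png",c["img"],1.4)
np.savez("w2.npz",**{k:np.array(v) for k,v in c.items()})
print(proj(c,[[614,204,36],[462,232,36],[591,-61,70]])*1.4)
E
```

```text
time: 1.15
eef_pos: [463.8, 267.9, 239.0]
eef_rot: [0.0, 0.118, 0.993, -0.0]
force: [-0.5, 0.2, -0.1]
opening: 0.999
finger_force: 0.0
time: 1.65
eef_pos: [638.4, 129.1, 238.5]
eef_rot: [0.0, 0.118, 0.993, -0.0]
force: [-0.4, -0.4, -0.1]
opening: 1.002
finger_force: 0.0
time: 1.85
eef_pos: [635.7, 131.8, 238.6]
eef_rot: [-0.001, 0.117, 0.993, 0.0]
force: [-0.4, -0.8, -0.9]
opening: 0.996
finger_force: 0.0
[[473.70577913 214.48716645]
 [473.95472016  -7.3628691 ]
 [132.37788586 274.08056157]]
```

View pics/w2.png

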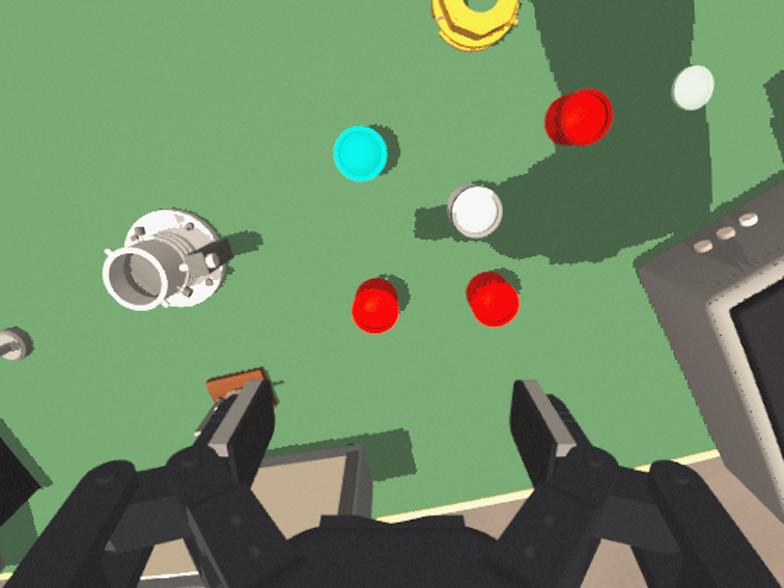

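The wrist view shows the lens at (475,212), the barrel at (140,275), and part of the cap at (475,15). Now I'll measure the lens and barrel from depth.

```bash
cat >> h.py <<'E'
from scipy.optimize import least_squares
def circ(p,r=None):
    p=p[:,:2];c0=(p.max(0)+p.min(0))/2
    f=lambda v:np.linalg.norm(p-v[:2],axis=1)-(r or v[2])
    return least_squares(f,[*c0,r or 20],loss="soft_l1",f_scale=0.7).x
def edge(c,P,xy,R0,z0,z1):
    m=((np.linalg.norm(P[...,:2]-xy,axis=2)<R0)&(P[...,2]>z0)&(P[...,2]<z1)).astype(np.uint8)
    k=cv2.findContours(m,cv2.RETR_EXTERNAL,cv2.CHAIN_APPROX_NONE)[0]
    return max(k,key=len)[:,0]
E
cat > m1.py <<'E'
from h import *
c=dict(np.load("w2.npz")); P=cloud(c)
e=edge(c,P,[614,204],30,24,45); pts=P[e[:,1],e[:,0]]; 
m=(np.linalg.norm(P[...,:2]-[614,204],axis=2)<28)&(P[...,2]>20)
print("lens z",np.percentile(P[m][:,2],[50,90,99]), "pix circ", circ(plane(c,e,36)), circ(pts[pts[:,2]>33]))
g=(np.linalg.norm(P[...,:2]-[614,204],axis=2)<80)&(np.linalg.norm(P[...,:2]-[614,204],axis=2)>50); print("table z",np.median(P[g][:,2]))
m=(np.linalg.norm(P[...,:2]-[591,-61],axis=2)<40)&(P[...,2]>67.5); q=P[m]; print(len(q),np.median(q[:,2]))
f=lambda v:np.maximum(0,np.abs(np.linalg.norm(q[:,:2]-v,axis=1)-23.1)-1.87)
b=least_squares(f,[591,-61],loss="soft_l1").x; print("barrel",b)
r=P-np.r_[b,0]; rad=np.hypot(r[...,0],r[...,1]); an=np.degrees(np.arctan2(r[...,1],r[...,0]))
for z0,z1,r0,r1 in((61.5,69.5,26.8,33),(46,54,29,39),(57,66,36,58)):
    m=(rad>r0)&(rad<r1)&(r[...,2]>z0)&(r[...,2]<z1)
    print(z0,r0,np.histogram(an[m],bins=36,range=(-180,180))[0])
E
python3 m1.py
```

```text
lens z [305.21199656 320.64473165 323.55749456] pix circ [612.05321451 206.05318916  20.17823327] [612.38916468 206.34255722  19.9425673 ]
table z 1.0664213775009728
582 69.89334923855762
barrel [595.19210954 -60.71982279]
61.5 26.8 [ 0  0 16  0  0  0  0  0  0  0  0  0  0  0  0  0  0  0  0  0  9 10  0  0
  0  0  0  0  0  0  0  0  0  0  0  0]
46 29 [ 0  0  0  0  0  0  0  0  0  0  0  0  0  0  0  0  0  0  0  0  0  0 14 20
  0  0  0  0  0  0  0  0  0  0 40  7]
57 36 [  0   0   0   0   0   0   0   0   0   0   0   0   0   0   0   0   0   0
   0   0   0   0   0   0   0  23 143 138   4   0   0   0   0   0   0   0]
```

Measured: lens (612.2, 206.2), barrel (595.2, -60.7). The pins are at about +27° and the catch at about +86°, which is consistent. I'll go over the lens and re-measure it from close up.

```bash

python3 -m pendant '[{"gripper":-1,"x":0.02,"y":0.033,"z":0.02,"ax":0,"ay":0,"az":0},{"gripper":-1,"x":0.04,"y":0.067,"z":0.05,"ax":0,"ay":0,"az":0},{"gripper":-1,"x":0.04,"y":0.067,"z":0.09,"ax":0,"ay":0,"az":0},{"gripper":-1,"x":0.04,"y":0.067,"z":0.115,"ax":0,"ay":0,"az":0},{"gripper":-1,"x":0.04,"y":0.067,"z":0.115,"ax":0,"ay":0,"az":0}]'
python3 -m pendant '[{"gripper":-1,"x":0,"y":0,"z":0,"ax":0,"ay":0,"az":0},{"gripper":-1,"x":0,"y":0,"z":0,"ax":0,"ay":0,"az":0}]'
cat > m2.py <<'E'
from h import *
import sys
c=cam("wrist"); np.savez("w3.npz",**{k:np.array(v) for k,v in c.items()}); P=cloud(c); s=robot.get_state()
e=edge(c,P,[612.2,206.2],28,26,42); q=circ(plane(c,e,36)); print("lens",q, "inlier",np.abs(np.linalg.norm(plane(c,e,36)[:,:2]-q[:2],axis=1)-q[2]).mean())
m=(np.linalg.norm(P[...,:2]-q[:2],axis=2)<15);print(np.median(P[m][:,2]))
print(s["eef_pos"],"tool shift to lens mm",q2R(s["eef_rot"]).T@(np.r_[q[:2],32]-s["eef_pos"]))
E
python3 m2.py
```

```text
time: 2.4
eef_pos: [608.9, 207.1, 121.1]
eef_rot: [-0.003, 0.116, 0.993, -0.001]
force: [-1.2, -0.5, -0.4]
opening: 1.001
finger_force: 0.0
time: 2.6
eef_pos: [613.7, 206.6, 126.5]
eef_rot: [0.001, 0.117, 0.993, 0.001]
force: [0.3, 0.5, 1.2]
opening: 1.004
finger_force: 0.0
lens [611.75804636 206.76921176  20.40320651] inlier 0.4524801103594864
199.45181033891492
[613.81081379 206.46368272 126.47498507] tool shift to lens mm [ 2.33447201 -0.31245257 94.46842129]
```

```bash
cat > tips.py <<'E'
from h import *
c=cam("wrist"); s=robot.get_state()
P=cloud(c); t=(P-s["eef_pos"])@q2R(s["eef_rot"])
m=(c["z_map"]>0)&(np.abs(t[...,0])<13)&(np.abs(t[...,1])<60)&(t[...,2]<25)&(c["z_map"]<230)
for sg in(-1,1):
    k=m&(sg*t[...,1]>0); k=k&(np.abs(t[...,1])>15)
    print(sg,k.sum(),"tip z (tool)",np.percentile(t[k][:,2],[90,97,99,100]).round(1),"y near tip",np.percentile(sg*t[k&(t[...,2]>np.percentile(t[k][:,2],97)-4)][:,1],[2,50,98]).round(1))
E
python3 tips.py
python3 -m pendant '[{"gripper":-1,"x":0.002,"y":0,"z":0.03,"ax":0,"ay":0,"az":0},{"gripper":-1,"x":0.002,"y":0,"z":0.06,"ax":0,"ay":0,"az":0},{"gripper":-1,"x":0.002,"y":0,"z":0.08,"ax":0,"ay":0,"az":0},{"gripper":-1,"x":0.002,"y":0,"z":0.085,"ax":0,"ay":0,"az":0},{"gripper":-1,"x":0.002,"y":0,"z":0.085,"ax":0,"ay":0,"az":0}]'
python3 m2.py
```

```text
-1 5895 tip z (tool) [-19.  -11.6  -8.2  -4.8] y near tip [42.3 42.7 54.2]
1 5689 tip z (tool) [-19.  -11.8  -8.6  -4.9] y near tip [42.3 42.9 54.8]
time: 3.2
eef_pos: [611.0, 206.4, 39.6]
eef_rot: [-0.0, 0.117, 0.993, -0.0]
force: [0.2, 0.2, 0.0]
opening: 1.004
finger_force: 0.0
lens [610.94927217 206.97296738  21.022258  ] inlier 0.6710959366923948
109.60627904258779
[611.60133245 206.63830567  40.47848837] tool shift to lens mm [0.72276436 0.1684601  8.47768712]
```

```bash

python3 -m pendant '[{"gripper":-1,"x":0.0005,"y":0,"z":0.005,"ax":0,"ay":0,"az":0},{"gripper":-1,"x":0.0005,"y":0,"z":0.01,"ax":0,"ay":0,"az":0},{"gripper":-1,"x":0.0005,"y":0,"z":0.01,"ax":0,"ay":0,"az":0},{"gripper":-0.2,"x":0.0005,"y":0,"z":0.01,"ax":0,"ay":0,"az":0},{"gripper":-0.2,"x":0.0005,"y":0,"z":0.01,"ax":0,"ay":0,"az":0}]' 30
python3 tips.py
python3 -m pendant '[{"gripper":1,"x":0,"y":0,"z":0,"ax":0,"ay":0,"az":0},{"gripper":1,"x":0,"y":0,"z":0,"ax":0,"ay":0,"az":0},{"gripper":1,"x":0,"y":0,"z":0,"ax":0,"ay":0,"az":0},{"gripper":1,"x":0,"y":0,"z":0,"ax":0,"ay":0,"az":0},{"gripper":1,"x":0,"y":0,"z":0,"ax":0,"ay":0,"az":0}]' 30
python3 tips.py
```

```text
time: 3.75
eef_pos: [610.5, 206.7, 29.5]
eef_rot: [0.0, 0.117, 0.993, 0.0]
force: [0.7, 0.2, 0.1]
opening: 0.692
finger_force: 0.0
-1 9124 tip z (tool) [-12.5  -3.7   1.8  24.4] y near tip [15.1 18.3 40.7]
1 9058 tip z (tool) [-9.8 -2.5  3.4 24. ] y near tip [15.2 18.8 39.6]
time: 4.3
eef_pos: [610.5, 206.7, 29.7]
eef_rot: [0.0, 0.117, 0.993, 0.0]
force: [-0.0, -0.5, 5.0]
opening: 0.455
finger_force: 30.8
-1 10080 tip z (tool) [-14.1  -2.9   2.8  24.5] y near tip [15.1 18.2 31.3]
1 9843 tip z (tool) [-14.4  -3.6   2.5  24.9] y near tip [15.1 18.1 31.2]
```

```bash

python3 -m pendant '[{"gripper":1,"x":0,"y":0,"z":-0.02,"ax":0,"ay":0,"az":0},{"gripper":1,"x":0,"y":0,"z":-0.05,"ax":0,"ay":0,"az":0},{"gripper":1,"x":0,"y":0,"z":-0.085,"ax":0,"ay":0,"az":0},{"gripper":1,"x":0,"y":0,"z":-0.12,"ax":0,"ay":0,"az":0},{"gripper":1,"x":0,"y":0,"z":-0.13,"ax":0,"ay":0,"az":0}]'
python3 -m pendant '[{"gripper":1,"x":-0.013,"y":-0.028,"z":-0.01,"ax":0,"ay":0,"az":0},{"gripper":1,"x":-0.026,"y":-0.056,"z":-0.02,"ax":0,"ay":0,"az":0},{"gripper":1,"x":-0.04,"y":-0.085,"z":-0.03,"ax":0,"ay":0,"az":0},{"gripper":1,"x":-0.053,"y":-0.113,"z":-0.04,"ax":0,"ay":0,"az":0},{"gripper":1,"x":-0.066,"y":-0.14,"z":-0.04,"ax":0,"ay":0,"az":0}]'
python3 -m pendant '[{"gripper":1,"x":-0.013,"y":-0.028,"z":0,"ax":0,"ay":0,"az":0},{"gripper":1,"x":-0.026,"y":-0.056,"z":0,"ax":0,"ay":0,"az":0},{"gripper":1,"x":-0.04,"y":-0.085,"z":0,"ax":0,"ay":0,"az":0},{"gripper":1,"x":-0.053,"y":-0.113,"z":0,"ax":0,"ay":0,"az":0},{"gripper":1,"x":-0.057,"y":-0.116,"z":0,"ax":0,"ay":0,"az":0}]'
python3 -m pendant '[{"gripper":1,"x":0,"y":0,"z":0,"ax":0,"ay":0,"az":0},{"gripper":1,"x":0,"y":0,"z":0,"ax":0,"ay":0,"az":0},{"gripper":1,"x":0,"y":0,"z":0,"ax":0,"ay":0,"az":0}]'
cat > m3.py <<'E'
from h import *
c=cam("wrist"); np.savez("w4.npz",**{k:np.array(v) for k,v in c.items()}); save("pics/w4.png",c["img"],1.4); P=cloud(c); s=robot.get_state()
m=(np.linalg.norm(P[...,:2]-[595,-60.7],axis=2)<34)&(np.abs(P[...,2]-70)<2.0); q=P[m]; print(len(q),np.median(q[:,2]))
f=lambda v:np.maximum(0,np.abs(np.linalg.norm(q[:,:2]-v,axis=1)-23.1)-1.87)
b=least_squares(f,[595,-60.7],loss="soft_l1",f_scale=.3).x; print("barrel",b)
# bore contour (inner rim) in z=70 plane
k=((np.linalg.norm(P[...,:2]-b,axis=2)<34)&(np.abs(P[...,2]-70)<2.5)).astype(np.uint8)
cs,h=cv2.findContours(k,cv2.RETR_CCOMP,cv2.CHAIN_APPROX_NONE)
for i,x in enumerate(cs):
    if len(x)>40: print("hole" if h[0][i][3]>=0 else "outer",len(x),circ(plane(c,x[:,0],70)))
r=P-np.r_[b,0]; rad=np.hypot(r[...,0],r[...,1]); an=np.degrees(np.arctan2(r[...,1],r[...,0]))
for n,z0,z1,r0,r1 in(("pin",62,69,27,32),("catch",57,66,39,57)):
    m=(rad>r0)&(rad<r1)&(r[...,2]>z0)&(r[...,2]<z1)
    print(n,np.histogram(an[m],bins=36,range=(-180,180))[0])
    for k in(m&(np.abs(an)<90),m&(np.abs(an)>90)):
        if k.sum(): print(k.sum(),np.degrees(np.arctan2(r[k][:,1].mean(),r[k][:,0].mean())),r[k].mean(0))
print(s["eef_pos"],"tool shift to barrel",q2R(s["eef_rot"]).T@(np.r_[b,100]-s["eef_pos"]))
E
python3 m3.py
```

```text
time: 4.85
eef_pos: [612.1, 207.1, 163.0]
eef_rot: [0.002, 0.117, 0.993, 0.001]
force: [0.5, -0.4, -0.4]
opening: 0.452
finger_force: 30.7
time: 5.35
eef_pos: [642.4, 53.9, 199.6]
eef_rot: [0.0, 0.117, 0.993, 0.0]
force: [0.9, -0.0, -1.3]
opening: 0.449
finger_force: 30.7
time: 5.85
eef_pos: [670.3, -74.4, 197.7]
eef_rot: [-0.001, 0.119, 0.993, -0.0]
force: [-0.7, 0.7, -1.7]
opening: 0.449
finger_force: 30.7
time: 6.15
eef_pos: [670.1, -69.6, 199.0]
eef_rot: [-0.0, 0.116, 0.993, 0.0]
force: [-0.4, -0.3, -1.1]
opening: 0.449
finger_force: 30.7
831 69.97416719288788
barrel [594.85118926 -61.32679926]
outer 202 [594.82764831 -61.37229141  24.7458272 ]
hole 147 [594.83463798 -61.28277138  21.3806583 ]
pin [ 0  0 16  4  0  0  0  0  0  0  0  0  0  0  0  0  0  0  0  0 17  8  0  0
  0  0  0  0  0  0  0  0  0  0  0  0]
25 28.273390807026587 [25.33797922 13.62792089 67.3014981 ]
20 -152.1314132178117 [-25.19097818 -13.32025831  67.50349838]
catch [  0   0   0   0   0   0   0   0   0   0   0   0   0   0   0   0   0   0
   0   0   0   0   0   0   0  61 207 176   0   0   0   0   0   0   0   0]
268 83.55135061438408 [ 5.39810412 47.75907105 63.93050219]
176 94.25764193615619 [-3.56277777 47.85659715 63.83454763]
[670.16393108 -69.67326863 199.20408268] tool shift to barrel [75.16313258 -9.31746808 99.23109866]
```

View pics/w4.png

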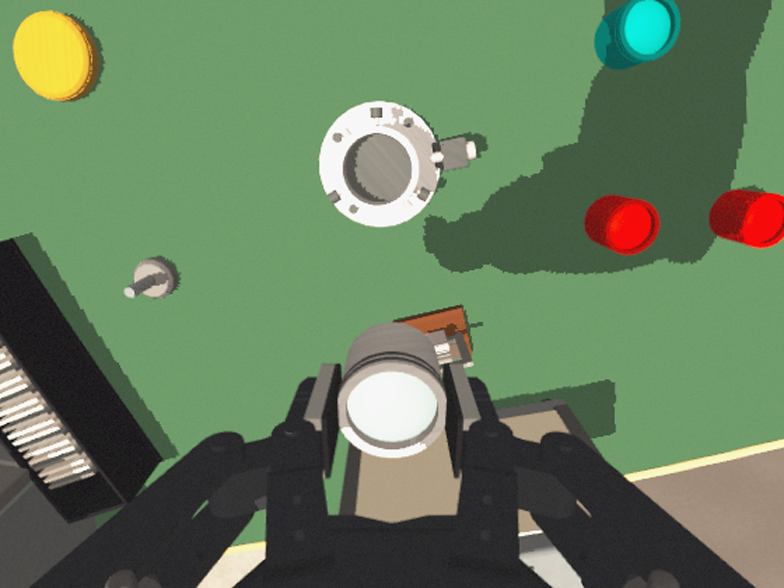

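The view shows the lens held upright at (392,400) and the barrel at (380,165). The pins are at (437,157) and the far lower side, and the catch is to the right. The barrel heading is 28°. Next, the lens offset in the hand.

```bash
cat > m4.py <<'E'
from h import *
c=dict(np.load("w4.npz")); H=c["hand_eye"]; c["R"]=H[:3,:3];c["o"]=H[:3,3]; t=cloud(c)
m=(np.hypot(t[...,0],t[...,1])<24)&(t[...,2]>-12)&(t[...,2]<35)&(np.abs(t[...,1])<19.3)
q=t[m]; print(len(q),np.percentile(q[:,2],[1,5,20,50,80,99]).round(1))
side=q[(q[:,2]>2)&(q[:,2]<24)]; f=lambda v:np.hypot(side[:,0]-v[0],side[:,1]-v[1])-20
print("side axis",least_squares(f,[0,0],loss="soft_l1",f_scale=.5).x,len(side))
for a,b in((-4,3),(3,10),(10,17),(17,24)):
    s2=q[(q[:,2]>a)&(q[:,2]<b)]; g=lambda v:np.hypot(s2[:,0]-v[0],s2[:,1]-v[1])-20
    print(a,b,len(s2),least_squares(g,[0,0],loss="soft_l1",f_scale=.5).x)
top=q[q[:,2]<np.percentile(q[:,2],20)+3]
k=m.astype(np.uint8); e=max(cv2.findContours(k,cv2.RETR_EXTERNAL,cv2.CHAIN_APPROX_NONE)[0],key=len)[:,0]
w=t[e[:,1],e[:,0]]; w=w[(w[:,0]<-5)]; print("top rim far side",np.c_[w[::6]].round(1).tolist())
E
python3 m4.py
```

```text
6179 [-7.6 -6.8 -5.9 -4.2  3.6 28.2]
side axis [-2.6649882  -0.15820003] 1081
-4 3 1652 [-2.23241003 -0.06621152]
3 10 399 [-2.67279656 -0.13026407]
10 17 344 [-2.67908133 -0.18512678]
17 24 301 [-2.65675833 -0.18913955]
top rim far side [[-5.4, -19.0, -6.5], [-9.3, -18.7, -6.1], [-12.8, -16.8, -6.4], [-15.5, -14.3, -6.9], [-18.8, -11.3, -5.9], [-20.8, -8.3, -5.8], [-23.0, -5.2, -4.7], [-22.5, -2.0, -6.0], [-22.2, 1.2, -6.4], [-21.9, 4.3, -6.0], [-20.0, 7.4, -6.7], [-19.4, 10.5, -6.0], [-17.0, 13.6, -5.7], [-14.8, 16.2, -4.5], [-9.6, 18.4, -6.4], [-9.2, 19.1, -8.7], [-6.1, 19.2, -11.3]]
```

```bash

python3 -m pendant '[{"gripper":1,"x":0.03,"y":-0.004,"z":0,"ax":0,"ay":0,"az":0},{"gripper":1,"x":0.06,"y":-0.008,"z":0,"ax":0,"ay":0,"az":0},{"gripper":1,"x":0.0778,"y":-0.0092,"z":0.02,"ax":0,"ay":0,"az":0},{"gripper":1,"x":0.0778,"y":-0.0092,"z":0.06,"ax":0,"ay":0,"az":0},{"gripper":1,"x":0.0778,"y":-0.0092,"z":0.086,"ax":0,"ay":0,"az":0}]'
python3 -m pendant '[{"gripper":1,"x":0,"y":0,"z":0,"ax":0,"ay":0,"az":0},{"gripper":1,"x":0,"y":0,"z":0,"ax":0,"ay":0,"az":0},{"gripper":1,"x":0,"y":0,"z":0,"ax":0,"ay":0,"az":0}]'
python3 - <<'E'
from h import *
for _ in range(3):
    c=cam("wrist"); s=robot.get_state(); print(s["eef_pos"],s["eef_rot"],s["force"])
    print(q2R(s["eef_rot"]).T@(np.array([592.35,-60.6,106])-s["eef_pos"]))
save("pics/w5.png",c["img"],1.4)
E
```

```text
time: 6.7
eef_pos: [591.5, -60.7, 112.1]
eef_rot: [-0.0, 0.117, 0.993, 0.0]
force: [-0.3, -0.2, -1.1]
opening: 0.449
finger_force: 30.7
time: 7.0
eef_pos: [593.8, -61.7, 115.1]
eef_rot: [0.001, 0.117, 0.993, -0.0]
force: [-0.3, 0.9, -0.4]
opening: 0.454
finger_force: 30.7
[593.84707329 -61.81212798 115.08099739] [ 1.38802785e-03  1.16943936e-01  9.93137538e-01 -1.38454914e-04] [ 0.85882397  0.84552329 -0.28209993]
[1.76300639 0.83077839 9.07615624]
[593.75314311 -61.86724084 114.96304231] [ 1.34252757e-03  1.17012854e-01  9.93129480e-01 -1.58062448e-04] [-0.91911231 -1.07726286 -1.79882353]
[1.68347565 0.90642047 8.95852382]
[593.55281922 -61.8788412  114.67657985] [ 1.13510745e-03  1.17055875e-01  9.93124676e-01 -1.07112748e-04] [-0.24859361  0.09209435 -0.54891625]
[1.48696675 0.96367748 8.67326365]
```

View pics/w5.png

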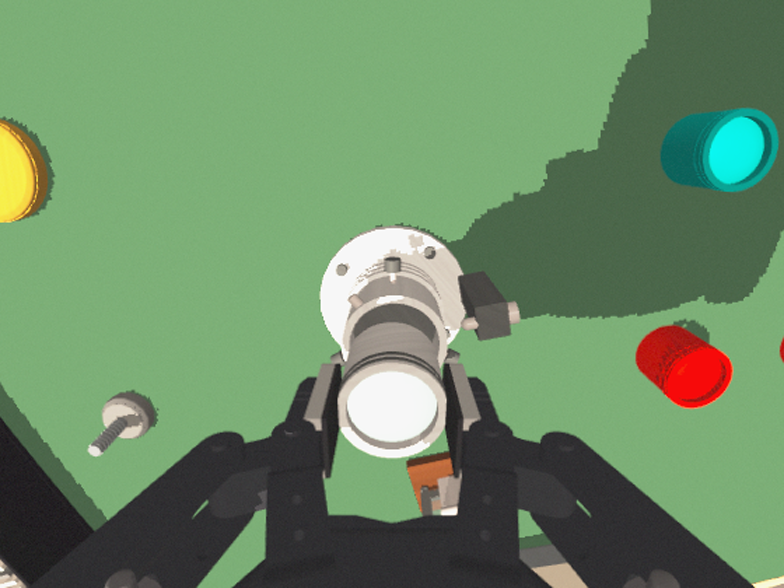

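The lens hangs just above and over the bore at (392,400). The arm is still settling, so I'll hold and then read the residual.

```bash

python3 -m pendant '[{"gripper":1,"x":0,"y":0,"z":0,"ax":0,"ay":0,"az":0},{"gripper":1,"x":0,"y":0,"z":0,"ax":0,"ay":0,"az":0},{"gripper":1,"x":0,"y":0,"z":0,"ax":0,"ay":0,"az":0},{"gripper":1,"x":0,"y":0,"z":0,"ax":0,"ay":0,"az":0},{"gripper":1,"x":0,"y":0,"z":0,"ax":0,"ay":0,"az":0}]'
cat > m5.py <<'E'
from h import *
# lens side vs barrel rim in one picture, tool frame
s=robot.get_state(); c=cam("wrist"); c["R"],c["o"]=np.array(c["hand_eye"])[:3,:3],np.array(c["hand_eye"])[:3,3]; t=cloud(c)
zl=s["eef_pos"][2]
m=(np.hypot(t[...,0]+2,t[...,1])<24)&(t[...,2]>2)&(t[...,2]<26)&(np.abs(t[...,1])<19); q=t[m]
L=least_squares(lambda v:np.hypot(q[:,0]-v[0],q[:,1]-v[1])-20,[0,0],loss="soft_l1",f_scale=.5).x
rim=zl-70
m=(np.hypot(t[...,0]+2,t[...,1])<28)&(np.abs(t[...,2]-rim)<1.8)&(t[...,0]>0); q=t[m]
f=lambda v:np.maximum(0,np.abs(np.hypot(q[:,0]-v[0],q[:,1]-v[1])-23.1)-1.87)
B=least_squares(f,[0,0],loss="soft_l1",f_scale=.3).x
print("lens",L,"barrel",B,len(q),"move",B-L); print(s["eef_pos"],s["eef_rot"],"to target",(q2R(s["eef_rot"]).T@(np.array([592.35,-60.6,106])-s["eef_pos"])))
E
python3 m5.py
```

```text
time: 7.65
eef_pos: [592.5, -61.8, 113.3]
eef_rot: [-0.0, 0.117, 0.993, -0.0]
force: [0.1, 0.5, -0.9]
opening: 0.448
finger_force: 30.7
lens [-2.66669939 -0.17742122] barrel [-2.12421821  0.99718132] 656 move [0.54248118 1.17460254]
[592.54592143 -61.7746504  113.28125202] [-5.48445714e-05  1.17144509e-01  9.93114878e-01 -4.49231222e-06] to target [0.46307157 1.09698366 7.28127814]
```

```bash

python3 -m pendant '[{"gripper":1,"x":0.0005,"y":0.0011,"z":0,"ax":0,"ay":0,"az":0},{"gripper":1,"x":0.0005,"y":0.0011,"z":0.004,"ax":0,"ay":0,"az":0},{"gripper":1,"x":0.0005,"y":0.0011,"z":0.008,"ax":0,"ay":0,"az":0},{"gripper":1,"x":0.0005,"y":0.0011,"z":0.01,"ax":0,"ay":0,"az":0},{"gripper":1,"x":0.0005,"y":0.0011,"z":0.01,"ax":0,"ay":0,"az":0}]'
python3 m5.py
python3 -m pendant '[{"gripper":1,"x":0,"y":0,"z":0.003,"ax":0,"ay":0,"az":0},{"gripper":1,"x":0,"y":0,"z":0.006,"ax":0,"ay":0,"az":0},{"gripper":1,"x":0,"y":0,"z":0.009,"ax":0,"ay":0,"az":0},{"gripper":1,"x":0,"y":0,"z":0.012,"ax":0,"ay":0,"az":0},{"gripper":1,"x":0,"y":0,"z":0.012,"ax":0,"ay":0,"az":0}]'
```

```text
time: 8.2
eef_pos: [592.0, -60.5, 102.7]
eef_rot: [-0.0, 0.117, 0.993, 0.0]
force: [-0.0, -0.4, -1.4]
opening: 0.45
finger_force: 30.7
lens [-2.66898854 -0.18381418] barrel [-2.89936529 -0.12716144] 704 move [-0.23037675  0.05665273]
[591.99599902 -60.49577509 102.72567714] [-4.70117049e-04  1.17135190e-01  9.93115866e-01  5.96884008e-05] to target [-0.36543207 -0.01897622 -3.27467082]
time: 8.75
eef_pos: [592.0, -60.5, 90.7]
eef_rot: [-0.0, 0.117, 0.993, 0.0]
force: [-0.8, 0.7, -1.3]
opening: 0.451
finger_force: 30.7
```

Inside the bore at 61 mm with no side force. I'll lower it to the floor slowly.

```bash

python3 -m pendant '[{"gripper":1,"x":-0.0003,"y":0,"z":0.003,"ax":0,"ay":0,"az":0},{"gripper":1,"x":-0.0003,"y":0,"z":0.006,"ax":0,"ay":0,"az":0},{"gripper":1,"x":-0.0003,"y":0,"z":0.008,"ax":0,"ay":0,"az":0},{"gripper":1,"x":-0.0003,"y":0,"z":0.0095,"ax":0,"ay":0,"az":0},{"gripper":1,"x":-0.0003,"y":0,"z":0.0095,"ax":0,"ay":0,"az":0}]'
python3 -m pendant '[{"gripper":1,"x":0,"y":0,"z":0.0008,"ax":0,"ay":0,"az":0},{"gripper":1,"x":0,"y":0,"z":0.0015,"ax":0,"ay":0,"az":0},{"gripper":1,"x":0,"y":0,"z":0.0015,"ax":0,"ay":0,"az":0}]'
```

```text
time: 9.25
eef_pos: [592.5, -60.6, 81.5]
eef_rot: [-0.0, 0.117, 0.993, 0.0]
force: [-0.1, 0.5, -1.5]
opening: 0.45
finger_force: 30.7
time: 9.55
eef_pos: [592.6, -60.6, 80.3]
eef_rot: [-0.0, 0.117, 0.993, 0.0]
force: [0.2, 0.5, -1.0]
opening: 0.45
finger_force: 30.7
```

```bash

python3 -m pendant '[{"gripper":1,"x":0,"y":0,"z":0.0007,"ax":0,"ay":0,"az":0},{"gripper":1,"x":0,"y":0,"z":0.0012,"ax":0,"ay":0,"az":0},{"gripper":1,"x":0,"y":0,"z":0.0012,"ax":0,"ay":0,"az":0}]'
```

```text
time: 9.85
eef_pos: [592.8, -60.7, 79.7]
eef_rot: [0.0, 0.117, 0.993, -0.0]
force: [-1.7, 0.8, 4.7]
opening: 0.449
finger_force: 31.3
```

Contact with the floor. Now I'll release the lens and rise.

```bash

python3 -m pendant '[{"gripper":0,"x":0,"y":0,"z":0,"ax":0,"ay":0,"az":0},{"gripper":-0.1,"x":0,"y":0,"z":0,"ax":0,"ay":0,"az":0},{"gripper":-0.3,"x":0,"y":0,"z":0,"ax":0,"ay":0,"az":0},{"gripper":-0.4,"x":0,"y":0,"z":0,"ax":0,"ay":0,"az":0},{"gripper":-0.4,"x":0,"y":0,"z":0,"ax":0,"ay":0,"az":0}]' 
python3 -m pendant '[{"gripper":-0.4,"x":0,"y":0,"z":-0.02,"ax":0,"ay":0,"az":0},{"gripper":-0.4,"x":0,"y":0,"z":-0.06,"ax":0,"ay":0,"az":0},{"gripper":-0.8,"x":0,"y":0,"z":-0.1,"ax":0,"ay":0,"az":0},{"gripper":-1,"x":0,"y":0,"z":-0.12,"ax":0,"ay":0,"az":0},{"gripper":-1,"x":0,"y":0,"z":-0.12,"ax":0,"ay":0,"az":0}]'
cat > m6.py <<'E'
from h import *
c=cam("wrist"); P=cloud(c); b=np.array([594.85,-61.35])
m=(np.linalg.norm(P[...,:2]-b,axis=2)<24)&(P[...,2]>78)&(P[...,2]<95); q=P[m]; print(len(q),np.percentile(q[:,2],[5,50,95]))
k=max(cv2.findContours(m.astype(np.uint8),cv2.RETR_EXTERNAL,cv2.CHAIN_APPROX_NONE)[0],key=len)[:,0]; print("lens top",circ(plane(c,k,86)))
E
python3 m6.py
```

```text
time: 10.35
eef_pos: [592.6, -60.7, 79.1]
eef_rot: [-0.0, 0.117, 0.993, -0.0]
force: [0.3, 0.4, 0.3]
opening: 0.702
finger_force: 0.0
time: 10.85
eef_pos: [594.5, -61.1, 202.5]
eef_rot: [0.003, 0.117, 0.993, -0.0]
force: [0.4, 0.3, -0.2]
opening: 0.996
finger_force: 0.0
1635 [81.28279163 84.72094635 86.62204693]
lens top [594.15534361 -61.2915117   20.28298486]
```

The lens is home and free: top at about 86 mm, centred within 1 mm. Next I'll look at the cap.

```bash

python3 -m pendant '[{"gripper":-1,"x":0.015,"y":0.03,"z":0,"ax":0,"ay":0,"az":0},{"gripper":-1,"x":0.034,"y":0.066,"z":0,"ax":0,"ay":0,"az":0},{"gripper":-1,"x":0.052,"y":0.102,"z":0,"ax":0,"ay":0,"az":0},{"gripper":-1,"x":0.067,"y":0.131,"z":0,"ax":0,"ay":0,"az":0},{"gripper":-1,"x":0.067,"y":0.131,"z":0,"ax":0,"ay":0,"az":0}]' 
python3 -m pendant '[{"gripper":-1,"x":0.015,"y":0.03,"z":0,"ax":0,"ay":0,"az":0},{"gripper":-1,"x":0.034,"y":0.066,"z":0,"ax":0,"ay":0,"az":0},{"gripper":-1,"x":0.052,"y":0.102,"z":0,"ax":0,"ay":0,"az":0},{"gripper":-1,"x":0.067,"y":0.131,"z":0,"ax":0,"ay":0,"az":0},{"gripper":-1,"x":0.067,"y":0.131,"z":0,"ax":0,"ay":0,"az":0}]' 
python3 -m pendant '[{"gripper":-1,"x":0,"y":0,"z":0,"ax":0,"ay":0,"az":0},{"gripper":-1,"x":0,"y":0,"z":0,"ax":0,"ay":0,"az":0},{"gripper":-1,"x":0,"y":0,"z":0,"ax":0,"ay":0,"az":0},{"gripper":-1,"x":0,"y":0,"z":0,"ax":0,"ay":0,"az":0},{"gripper":-1,"x":0,"y":0,"z":0,"ax":0,"ay":0,"az":0}]'
cat > m7.py <<'E'
from h import *
c=cam("wrist"); s=robot.get_state(); np.savez("w6.npz",**{k:np.array(v) for k,v in c.items()}); P=cloud(c); b=np.array([462.7,233.])
D=np.linalg.norm(P[...,:2]-b,axis=2)
m=((D<45)&(np.abs(P[...,2]-36)<2.5)).astype(np.uint8)
cs,h=cv2.findContours(m,cv2.RETR_CCOMP,cv2.CHAIN_APPROX_NONE)
for i,x in enumerate(cs):
    if len(x)<40: continue
    w=plane(c,x[:,0],36)[:,:2]; q=circ(w); hole=h[0][i][3]>=0; print("hole" if hole else "crown",len(x),q)
    if not hole:
        # octagon fit: support distance 26, heading
        def f(v):
            a=v[2]+np.arange(8)*np.pi/4; return ((w-v[:2])@np.c_[np.cos(a),np.sin(a)].T).max(1)-v[3]
        r=min((least_squares(f,[*q[:2],a0,26],loss="soft_l1",f_scale=.5) for a0 in np.radians([0,11,22,33])),key=lambda r:r.cost)
        print("oct",r.x[:2],np.degrees(r.x[2])%45,r.x[3],r.cost); ctr=r.x[:2]
m=(D<45)&(P[...,2]>15)&(P[...,2]<20); k=max(cv2.findContours(((D<45)&(P[...,2]>15)).astype(np.uint8),cv2.RETR_EXTERNAL,cv2.CHAIN_APPROX_NONE)[0],key=len)
print("shoulder z18",circ(plane(c,k[:,0],18)))
# top-down rectified view at z=18 (shoulder), 0.15 mm/px... enlarged
N=560; S=0.16; g=(np.arange(N)-N/2)*S
X,Y=np.meshgrid(ctr[0]+g,ctr[1]+g) # col = +x world, row = +y world
uv=proj(c,np.c_[X.ravel(),Y.ravel(),np.full(N*N,18.)]).astype(np.float32).reshape(N,N,2)
im=cv2.remap(c["img"],uv[...,0],uv[...,1],cv2.INTER_CUBIC); im=im[::-1]  # row up=+y
save("pics/cap.png",im); print(s["eef_pos"],ctr)
E
python3 m7.py
```

```text
time: 11.4
eef_pos: [555.9, 85.7, 197.6]
eef_rot: [-0.002, 0.115, 0.993, 0.0]
force: [0.5, -0.6, -0.9]
opening: 1.003
finger_force: 0.0
time: 11.9
eef_pos: [521.9, 227.9, 197.8]
eef_rot: [-0.001, 0.115, 0.993, 0.0]
force: [-0.1, -1.2, 0.6]
opening: 0.998
finger_force: 0.0
time: 12.4
eef_pos: [523.5, 224.7, 199.1]
eef_rot: [-0.0, 0.118, 0.993, -0.0]
force: [0.4, 0.2, 0.0]
opening: 1.001
finger_force: 0.0
crown 165 [461.45542059 236.50618511  26.12783437]
oct [461.44640816 236.52004601] 12.59365280041351 25.463376505225707 8.0713555001215
hole 85 [461.00401041 236.64607641  14.41867215]
shoulder z18 [823.16681421  44.06844373  29.33843483]
[523.4979249  224.85983312 199.15343148] [461.44640816 236.52004601]
```

View pics/cap.png

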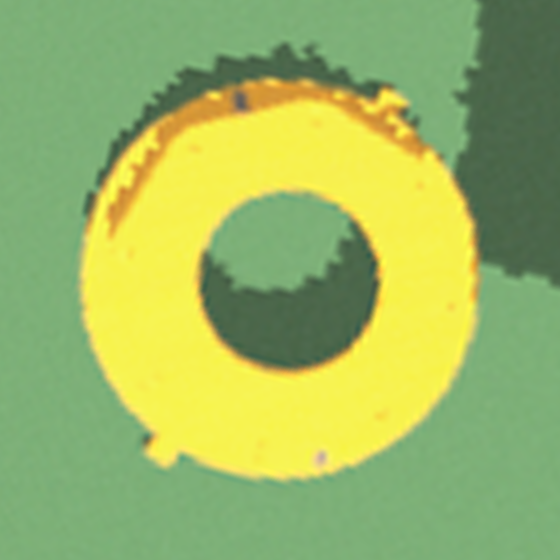

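This rectified view has +x to the right and +y up. The slot marks at (240,100) and (320,458) put the cap x axis at 102.6°. The nibs at (390,100) and (160,450) agree, and so does the octagon fit (12.6° + 90°). I'll grip with jaw heading 102.6°, a turn of az = -0.454, centred at (461.3, 236.6).

```bash

python3 -m pendant '[{"gripper":-1,"x":0.02,"y":-0.001,"z":0.01,"ax":0,"ay":0,"az":-0.12},{"gripper":-1,"x":0.042,"y":-0.002,"z":0.03,"ax":0,"ay":0,"az":-0.24},{"gripper":-1,"x":0.063,"y":-0.003,"z":0.06,"ax":0,"ay":0,"az":-0.36},{"gripper":-1,"x":0.063,"y":-0.003,"z":0.09,"ax":0,"ay":0,"az":-0.454},{"gripper":-1,"x":0.063,"y":-0.003,"z":0.1,"ax":0,"ay":0,"az":-0.454}]' 30
python3 -m pendant '[{"gripper":-1,"x":0,"y":0,"z":0,"ax":0,"ay":0,"az":0},{"gripper":-1,"x":0,"y":0,"z":0,"ax":0,"ay":0,"az":0},{"gripper":-1,"x":0,"y":0,"z":0,"ax":0,"ay":0,"az":0},{"gripper":-1,"x":0,"y":0,"z":0,"ax":0,"ay":0,"az":0},{"gripper":-1,"x":0,"y":0,"z":0,"ax":0,"ay":0,"az":0}]'
cat > m8.py <<'E'
from h import *
import sys
tx=np.array([float(v) for v in sys.argv[1:4]]); hd=float(sys.argv[4])
s=robot.get_state(); M=q2R(s["eef_rot"]); y=M[:,1]; a=np.degrees(np.arctan2(y[1],y[0]))
print(s["time"],s["eef_pos"].round(2),"heading y",a.round(2),"tool shift",(M.T@(tx-s["eef_pos"])).round(2),"az",-np.radians((hd-a+90)%180-90).round(4),"tilt",np.degrees(M[:2,2]).round(2), "j",s["joints"].round(2))
E
python3 m8.py 461.3 236.6 25.5 102.6
python3 - <<'E'
from h import *
c=cam("wrist"); P=cloud(c); b=np.array([461.3,236.6]); D=np.linalg.norm(P[...,:2]-b,axis=2)
m=((D<34)&(np.abs(P[...,2]-36)<2.)).astype(np.uint8)
cs,h=cv2.findContours(m,cv2.RETR_CCOMP,cv2.CHAIN_APPROX_NONE)
for i,x in enumerate(cs):
    if len(x)<40: continue
    w=plane(c,x[:,0],36)[:,:2]; q=circ(w); print(h[0][i][3]>=0,len(x),q)
E
```

```text
time: 12.95
eef_pos: [459.4, 236.6, 97.0]
eef_rot: [-0.002, -0.11, 0.994, -0.0]
force: [-0.8, -0.1, 0.3]
opening: 0.999
finger_force: 0.0
time: 13.45
eef_pos: [461.9, 237.2, 99.8]
eef_rot: [0.001, -0.109, 0.994, 0.0]
force: [-1.0, 0.2, 0.2]
opening: 0.995
finger_force: 0.0
13.45 [461.9  237.19  99.78] heading y 102.53 tool shift [ 0.8  -0.45 74.28] az -0.0013 tilt [0.07 0.02] j [ 0.33  0.4  -0.39  0.78 -0.    0.11]
False 206 [461.36172268 236.58443509  26.51993422]
True 108 [461.17577054 236.5269903   13.93758749]
```

```bash

python3 -m pendant '[{"gripper":-1,"x":0.0007,"y":-0.0004,"z":0.025,"ax":0,"ay":0,"az":0},{"gripper":-1,"x":0.0007,"y":-0.0004,"z":0.05,"ax":0,"ay":0,"az":0},{"gripper":-1,"x":0.0007,"y":-0.0004,"z":0.068,"ax":0,"ay":0,"az":0},{"gripper":-1,"x":0.0007,"y":-0.0004,"z":0.072,"ax":0,"ay":0,"az":0},{"gripper":-1,"x":0.0007,"y":-0.0004,"z":0.072,"ax":0,"ay":0,"az":0}]'
python3 -m pendant '[{"gripper":-1,"x":0,"y":0,"z":0.001,"ax":0,"ay":0,"az":0},{"gripper":-1,"x":0,"y":0,"z":0.001,"ax":0,"ay":0,"az":0},{"gripper":-1,"x":0,"y":0,"z":0.001,"ax":0,"ay":0,"az":0}]'
python3 m8.py 461.3 236.6 25.5 102.6
```

```text
time: 14.0
eef_pos: [460.5, 236.4, 27.0]
eef_rot: [-0.0, -0.109, 0.994, -0.0]
force: [0.4, -0.1, -0.5]
opening: 1.0
finger_force: 0.0
time: 14.3
eef_pos: [461.3, 236.8, 26.9]
eef_rot: [0.001, -0.109, 0.994, 0.0]
force: [-0.4, -0.4, -1.1]
opening: 1.004
finger_force: 0.0
14.3 [461.25 236.76  26.86] heading y 102.56 tool shift [-0.01 -0.16  1.36] az -0.0007 tilt [0.07 0.02] j [ 0.33  0.5  -0.47  0.6  -0.    0.11]
```

```bash

python3 -m pendant '[{"gripper":-0.1,"x":0,"y":0,"z":0.001,"ax":0,"ay":0,"az":0},{"gripper":0,"x":0,"y":0,"z":0.001,"ax":0,"ay":0,"az":0},{"gripper":1,"x":0,"y":0,"z":0.001,"ax":0,"ay":0,"az":0},{"gripper":1,"x":0,"y":0,"z":0.001,"ax":0,"ay":0,"az":0},{"gripper":1,"x":0,"y":0,"z":0.001,"ax":0,"ay":0,"az":0}]' 40
python3 -m pendant '[{"gripper":1,"x":0,"y":0,"z":0,"ax":0,"ay":0,"az":0},{"gripper":1,"x":0,"y":0,"z":0,"ax":0,"ay":0,"az":0}]'
python3 m8.py 461.3 236.6 25.5 102.6
```

```text
time: 14.8
eef_pos: [460.7, 236.5, 25.4]
eef_rot: [0.0, -0.109, 0.994, -0.0]
force: [-1.1, 0.2, 6.1]
opening: 0.599
finger_force: 42.0
time: 15.0
eef_pos: [460.8, 236.5, 25.4]
eef_rot: [0.0, -0.109, 0.994, -0.0]
force: [-1.6, -1.9, 5.9]
opening: 0.598
finger_force: 42.0
15.0 [460.79 236.54  25.43] heading y 102.56 tool shift [-0.51 -0.05 -0.07] az -0.0007 tilt [0.01 0.  ] j [ 0.33  0.5  -0.47  0.6  -0.    0.11]
```

```bash

python3 -m pendant '[{"gripper":1,"x":0,"y":0,"z":-0.015,"ax":0,"ay":0,"az":0},{"gripper":1,"x":0,"y":0,"z":-0.05,"ax":0,"ay":0,"az":0},{"gripper":1,"x":0,"y":0,"z":-0.09,"ax":0,"ay":0,"az":0},{"gripper":1,"x":0,"y":0,"z":-0.125,"ax":0,"ay":0,"az":0},{"gripper":1,"x":0,"y":0,"z":-0.14,"ax":0,"ay":0,"az":0}]'
python3 -m pendant '[{"gripper":1,"x":-0.005,"y":-0.025,"z":0,"ax":0,"ay":0,"az":0.12},{"gripper":1,"x":-0.013,"y":-0.06,"z":0,"ax":0,"ay":0,"az":0.25},{"gripper":1,"x":-0.021,"y":-0.1,"z":0,"ax":0,"ay":0,"az":0.38},{"gripper":1,"x":-0.028,"y":-0.138,"z":0,"ax":0,"ay":0,"az":0.51},{"gripper":1,"x":-0.033,"y":-0.16,"z":0,"ax":0,"ay":0,"az":0.64}]'
python3 -m pendant '[{"gripper":1,"x":0,"y":0,"z":0,"ax":0,"ay":0,"az":0},{"gripper":1,"x":0,"y":0,"z":0,"ax":0,"ay":0,"az":0},{"gripper":1,"x":0,"y":0,"z":0,"ax":0,"ay":0,"az":0},{"gripper":1,"x":0,"y":0,"z":0,"ax":0,"ay":0,"az":0}]'
python3 m8.py 594.85 -61.35 150 28.07
cat > m9.py <<'E'
from h import *
c=cam("wrist"); np.savez("w7.npz",**{k:np.array(v) for k,v in c.items()}); s=robot.get_state(); c["R"],c["o"]=np.array(c["hand_eye"])[:3,:3],np.array(c["hand_eye"])[:3,3]; t=cloud(c)
# brass colour mask
g=cv2.cvtColor(c["img"],cv2.COLOR_RGB2HSV); br=(g[...,0]>15)&(g[...,0]<35)&(g[...,1]>110)
zt=25.4-36
m=(np.hypot(t[...,0],t[...,1])<34)&(t[...,2]>zt-3)&(t[...,2]<29)&br
top=m&(np.abs(t[...,2]-zt)<2.); print(m.sum(),top.sum(),np.median(t[top][:,2]))
cs,h=cv2.findContours(top.astype(np.uint8),cv2.RETR_CCOMP,cv2.CHAIN_APPROX_NONE)
for i,x in enumerate(cs):
    if len(x)>40: w=plane(c,x[:,0],zt); print("hole" if h[0][i][3]>=0 else "outer",len(x),circ(w))
sk=t[m&(t[...,2]>8.5)&(t[...,2]<24)]; sk=sk[np.hypot(sk[:,0],sk[:,1])<34]
print("skirt",len(sk),least_squares(lambda v:np.hypot(sk[:,0]-v[0],sk[:,1]-v[1])-31.5,[0,0],loss="soft_l1",f_scale=.5).x, np.percentile(t[m][:,2],[50,90,99.5]))
print(s["eef_pos"])
E
python3 m9.py
```

```text
time: 15.5
eef_pos: [462.0, 237.0, 168.2]
eef_rot: [0.002, -0.109, 0.994, 0.0]
force: [0.1, 0.3, -2.0]
opening: 0.598
finger_force: 42.8
time: 16.0
eef_pos: [528.4, 85.1, 164.9]
eef_rot: [0.0, 0.212, 0.977, -0.0]
force: [0.3, 0.1, -2.3]
opening: 0.595
finger_force: 42.7
time: 16.4
eef_pos: [527.2, 88.5, 165.0]
eef_rot: [-0.0, 0.208, 0.978, 0.0]
force: [-0.3, -0.1, -1.9]
opening: 0.599
finger_force: 42.7
16.4 [527.24  88.47 165.04] heading y 66.02 tool shift [-122.66 -109.42   14.99] az 0.6624 tilt [-0.02  0.01] j [ 0.03  0.36 -0.25  0.95  0.    0.45]
10526 6149 -10.656906214142836
outer 300 [-0.35262993 -0.30993858 26.57956004]
hole 160 [-0.13623833 -0.31968612 13.54762863]
skirt 1465 [-0.48468542 -0.86204592] [-10.0127085   17.25115472  24.79606261]
[527.30790251  88.42633172 165.09588355]
```

```bash

python3 -m pendant '[{"gripper":1,"x":-0.022,"y":-0.019,"z":0,"ax":0,"ay":0,"az":0.13},{"gripper":1,"x":-0.05,"y":-0.043,"z":0,"ax":0,"ay":0,"az":0.26},{"gripper":1,"x":-0.08,"y":-0.068,"z":0,"ax":0,"ay":0,"az":0.39},{"gripper":1,"x":-0.11,"y":-0.094,"z":0,"ax":0,"ay":0,"az":0.52},{"gripper":1,"x":-0.13,"y":-0.111,"z":0,"ax":0,"ay":0,"az":0.6624}]'
python3 m8.py 630 -127 165 28.07
```

```text
time: 16.95
eef_pos: [601.9, -68.5, 165.1]
eef_rot: [0.0, 0.518, 0.856, -0.0]
force: [0.2, -0.3, -1.9]
opening: 0.597
finger_force: 42.7
16.95 [601.95 -68.55 165.12] heading y 27.65 tool shift [-64.8   -2.28   0.16] az -0.0074 tilt [ 0.03 -0.03] j [-0.23  0.49 -0.05  1.03 -0.    0.85]
```

```bash

python3 -m pendant '[{"gripper":1,"x":-0.025,"y":-0.001,"z":0,"ax":0,"ay":0,"az":0},{"gripper":1,"x":-0.05,"y":-0.002,"z":0,"ax":0,"ay":0,"az":0},{"gripper":1,"x":-0.064,"y":-0.002,"z":0,"ax":0,"ay":0,"az":0},{"gripper":1,"x":-0.064,"y":-0.002,"z":0,"ax":0,"ay":0,"az":0},{"gripper":1,"x":-0.064,"y":-0.002,"z":0,"ax":0,"ay":0,"az":0}]'
python3 -m pendant '[{"gripper":1,"x":0,"y":0,"z":0,"ax":0,"ay":0,"az":0},{"gripper":1,"x":0,"y":0,"z":0,"ax":0,"ay":0,"az":0},{"gripper":1,"x":0,"y":0,"z":0,"ax":0,"ay":0,"az":0},{"gripper":1,"x":0,"y":0,"z":0,"ax":0,"ay":0,"az":0}]'
python3 m8.py 630 -127 165 28.07
python3 m9.py
cat > m10.py <<'E'
from h import *
c=dict(np.load("w7.npz")); P=cloud(c); b=np.array([594.85,-61.35])
D=np.linalg.norm(P[...,:2]-b,axis=2)
m=(D<34)&(np.abs(P[...,2]-70)<1.8)&(D>19); q=P[m]; 
f=lambda v:np.maximum(0,np.abs(np.linalg.norm(q[:,:2]-v,axis=1)-22.5)-2.4)
B=least_squares(f,b,loss="soft_l1",f_scale=.3).x; print(len(q),"barrel rim",B)
k=max(cv2.findContours(m.astype(np.uint8),cv2.RETR_EXTERNAL,cv2.CHAIN_APPROX_NONE)[0],key=len)[:,0]; print("outer",circ(plane(c,k,70)))
m=(D<24)&(np.abs(P[...,2]-85)<6); k=max(cv2.findContours(m.astype(np.uint8),cv2.RETR_EXTERNAL,cv2.CHAIN_APPROX_NONE)[0],key=len)[:,0]; print("lens",circ(plane(c,k,86)))
r=P-np.r_[B,0]; rad=np.hypot(r[...,0],r[...,1]); an=np.arctan2(r[...,1],r[...,0])
k=(rad>27)&(rad<32)&(r[...,2]>62)&(r[...,2]<69.); print("pin hist",np.histogram(np.degrees(an[k]),bins=36,range=(-180,180))[0])
for w in(k&(np.abs(an)<1.5),k&(np.abs(an)>1.6)):
    if w.sum(): print(w.sum(),r[w].mean(0),np.degrees(np.arctan2(*r[w].mean(0)[1::-1])))
save("pics/w7.png",c["img"],1.4)
E
python3 m10.py
```

```text
time: 17.45
eef_pos: [628.9, -123.5, 164.9]
eef_rot: [-0.0, 0.515, 0.857, 0.0]
force: [0.0, 0.6, -1.7]
opening: 0.598
finger_force: 42.7
time: 17.85
eef_pos: [629.2, -124.0, 165.2]
eef_rot: [0.0, 0.515, 0.857, 0.0]
force: [-0.5, 0.3, -2.1]
opening: 0.593
finger_force: 42.7
17.85 [ 629.18 -123.96  165.24] heading y 27.96 tool shift [-3.07 -0.71  0.24] az -0.0019 tilt [ 0.01 -0.  ] j [-0.31  0.56  0.06  1.08  0.    0.77]
10527 6140 -10.656273688416086
outer 305 [-0.78535959 -0.82334022 26.59188996]
hole 158 [-0.5299758  -0.91527496 13.55929333]
skirt 1452 [-0.86906724 -1.5027199 ] [-10.03053465  17.32502533  24.87614144]
[ 629.22045096 -124.08428025  165.23173319]
900 barrel rim [594.81136943 -61.25203004]
outer [594.82433459 -61.20330004  24.63538271]
lens [595.0887511  -61.34518781  19.74661618]
pin hist [ 0  0 30  5  0  0  0  0  0  0  0  0  0  0  0  0  0  0  0  0 20 14  0  0
  0  0  0  0  0  0  0  0  0  0  0  0]
34 [25.00944148 14.01080284 67.11664983] 29.258444866727356
35 [-25.83278538 -12.9682594   67.21722991] -153.34299261087406
```

View pics/w7.png

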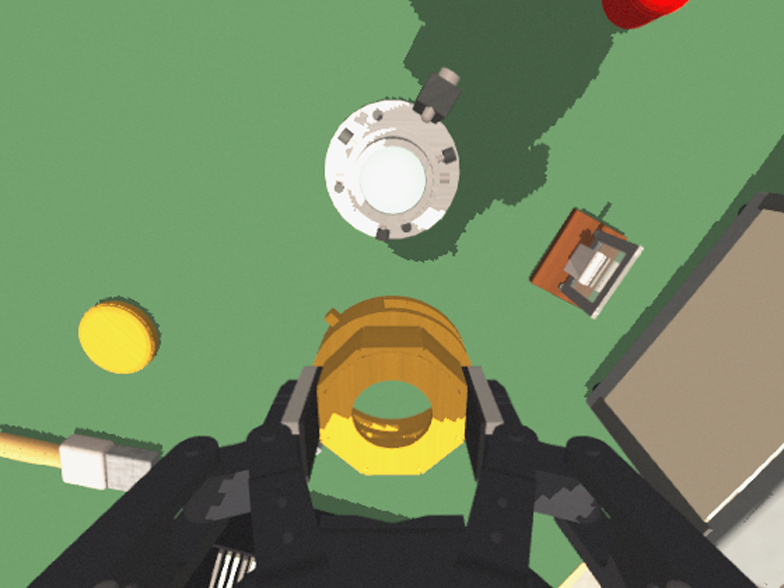

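The view shows the cap held square in the jaws at (392,400), the lens seated in the barrel at (392,178), and the catch at (438,95). The barrel is confirmed at (594.8, -61.25), heading 28°. I'll move over it.

```bash
python3 m8.py 595.15 -60.3 125 28.0
python3 -m pendant '[{"gripper":1,"x":0.025,"y":0,"z":0,"ax":0,"ay":0,"az":0},{"gripper":1,"x":0.055,"y":0,"z":0,"ax":0,"ay":0,"az":0},{"gripper":1,"x":0.072,"y":0,"z":0.015,"ax":0,"ay":0,"az":0},{"gripper":1,"x":0.072,"y":0,"z":0.03,"ax":0,"ay":0,"az":0},{"gripper":1,"x":0.072,"y":0,"z":0.036,"ax":0,"ay":0,"az":0}]'
python3 -m pendant '[{"gripper":1,"x":0,"y":0,"z":0,"ax":0,"ay":0,"az":0},{"gripper":1,"x":0,"y":0,"z":0,"ax":0,"ay":0,"az":0},{"gripper":1,"x":0,"y":0,"z":0,"ax":0,"ay":0,"az":0},{"gripper":1,"x":0,"y":0,"z":0,"ax":0,"ay":0,"az":0},{"gripper":1,"x":0,"y":0,"z":0,"ax":0,"ay":0,"az":0}]'
python3 m9.py; python3 m8.py 595.15 -60.3 125 28.0
```

```text
17.9 [ 629.22 -124.08  165.23] heading y 27.96 tool shift [72.32 -0.2  40.23] az -0.0008 tilt [ 0.01 -0.  ] j [-0.31  0.56  0.06  1.08  0.    0.77]
time: 18.4
eef_pos: [594.7, -60.1, 128.1]
eef_rot: [-0.001, 0.515, 0.857, -0.0]
force: [-0.9, 0.4, -0.9]
opening: 0.593
finger_force: 42.7
time: 18.9
eef_pos: [595.8, -61.0, 129.4]
eef_rot: [0.0, 0.516, 0.857, 0.0]
force: [0.4, 0.1, -1.6]
opening: 0.598
finger_force: 42.7
10506 6129 -10.676965336353419
outer 316 [-0.80730301 -0.83339362 26.57197901]
hole 161 [-0.56272727 -0.9275569  13.56553997]
skirt 1455 [-0.90618611 -1.46582282] [-10.02679011  17.02787044  24.74098323]
[595.69787782 -60.89651689 129.37036898]
18.95 [595.7  -60.9  129.37] heading y 27.93 tool shift [ 0.78 -0.21  4.37] az -0.0013 tilt [ 0.02 -0.  ] j [-0.22  0.51 -0.12  0.94  0.    0.86]
```

```bash

python3 -m pendant '[{"gripper":1,"x":0.0006,"y":-0.0002,"z":0.006,"ax":0,"ay":0,"az":0},{"gripper":1,"x":0.0006,"y":-0.0002,"z":0.014,"ax":0,"ay":0,"az":0},{"gripper":1,"x":0.0006,"y":-0.0002,"z":0.022,"ax":0,"ay":0,"az":0},{"gripper":1,"x":0.0006,"y":-0.0002,"z":0.028,"ax":0,"ay":0,"az":0},{"gripper":1,"x":0.0006,"y":-0.0002,"z":0.028,"ax":0,"ay":0,"az":0}]'
python3 -m pendant '[{"gripper":1,"x":0,"y":0,"z":0,"ax":0,"ay":0,"az":0},{"gripper":1,"x":0,"y":0,"z":0,"ax":0,"ay":0,"az":0},{"gripper":1,"x":0,"y":0,"z":0,"ax":0,"ay":0,"az":0}]'
python3 m8.py 595.15 -60.3 100 28.0
```

```text
time: 19.45
eef_pos: [594.2, -60.1, 99.7]
eef_rot: [-0.001, 0.516, 0.857, -0.0]
force: [-0.3, -0.4, -1.5]
opening: 0.6
finger_force: 42.7
time: 19.75
eef_pos: [595.3, -60.4, 101.4]
eef_rot: [0.0, 0.516, 0.857, 0.0]
force: [0.3, 0.3, -2.1]
opening: 0.593
finger_force: 42.7
19.75 [595.3  -60.36 101.44] heading y 27.94 tool shift [ 0.12 -0.1   1.44] az -0.0011 tilt [ 0.03 -0.01] j [-0.22  0.53 -0.16  0.88 -0.    0.86]
```

```bash

python3 -m pendant '[{"gripper":1,"x":0,"y":0,"z":0.003,"ax":0,"ay":0,"az":0},{"gripper":1,"x":0,"y":0,"z":0.006,"ax":0,"ay":0,"az":0},{"gripper":1,"x":0,"y":0,"z":0.009,"ax":0,"ay":0,"az":0},{"gripper":1,"x":0,"y":0,"z":0.011,"ax":0,"ay":0,"az":0},{"gripper":1,"x":0,"y":0,"z":0.011,"ax":0,"ay":0,"az":0}]'
python3 m8.py 595.15 -60.3 81.4 28.0
```

```text
time: 20.25
eef_pos: [594.8, -60.3, 89.7]
eef_rot: [-0.0, 0.515, 0.857, -0.0]
force: [0.3, -0.2, -1.2]
opening: 0.595
finger_force: 42.7
20.25 [594.77 -60.26  89.65] heading y 27.94 tool shift [-0.22  0.32  8.25] az -0.0011 tilt [-0.04  0.01] j [-0.22  0.54 -0.17  0.85 -0.    0.86]
```

The lower edge is at 64 mm, past the pins' tops, with no contact force, so the slots are over the pins. I'll continue down.

```bash

python3 -m pendant '[{"gripper":1,"x":0,"y":0,"z":0.002,"ax":0,"ay":0,"az":0},{"gripper":1,"x":0,"y":0,"z":0.004,"ax":0,"ay":0,"az":0},{"gripper":1,"x":0,"y":0,"z":0.006,"ax":0,"ay":0,"az":0},{"gripper":1,"x":0,"y":0,"z":0.007,"ax":0,"ay":0,"az":0},{"gripper":1,"x":0,"y":0,"z":0.007,"ax":0,"ay":0,"az":0}]'
python3 -m pendant '[{"gripper":1,"x":0,"y":0,"z":0.0007,"ax":0,"ay":0,"az":0},{"gripper":1,"x":0,"y":0,"z":0.0014,"ax":0,"ay":0,"az":0},{"gripper":1,"x":0,"y":0,"z":0.0014,"ax":0,"ay":0,"az":0}]'
python3 m8.py 595.15 -60.3 81.4 28.0
```

```text
time: 20.75
eef_pos: [594.9, -60.3, 82.9]
eef_rot: [-0.0, 0.516, 0.857, -0.0]
force: [-0.6, 0.5, -1.7]
opening: 0.596
finger_force: 42.7
time: 21.05
eef_pos: [595.0, -60.3, 81.7]
eef_rot: [-0.0, 0.516, 0.857, -0.0]
force: [-0.0, 0.2, -2.3]
opening: 0.594
finger_force: 42.7
21.05 [595.   -60.3   81.65] heading y 27.94 tool shift [-0.07  0.14  0.25] az -0.0011 tilt [-0.01 -0.  ] j [-0.22  0.55 -0.18  0.83 -0.    0.86]
```

```bash

python3 -m pendant '[{"gripper":1,"x":0,"y":0,"z":0.0006,"ax":0,"ay":0,"az":0},{"gripper":1,"x":0,"y":0,"z":0.0012,"ax":0,"ay":0,"az":0},{"gripper":1,"x":0,"y":0,"z":0.0012,"ax":0,"ay":0,"az":0}]'
python3 m8.py 595.15 -60.3 81.4 28.0
```

```text
time: 21.35
eef_pos: [595.1, -60.3, 81.4]
eef_rot: [0.0, 0.515, 0.857, 0.0]
force: [-3.1, 0.5, 8.0]
opening: 0.596
finger_force: 43.8
21.35 [595.13 -60.31  81.42] heading y 27.94 tool shift [0.   0.02 0.02] az -0.001 tilt [ 0.03 -0.01] j [-0.22  0.55 -0.18  0.83 -0.    0.86]
```

Seated on the rim with about 10 N. Now I'll twist clockwise 45° in two gentle steps.

```bash

python3 -m pendant '[{"gripper":1,"x":0,"y":0,"z":0,"ax":0,"ay":0,"az":0.08},{"gripper":1,"x":-0.0001,"y":0,"z":0,"ax":0,"ay":0,"az":0.16},{"gripper":1,"x":-0.0002,"y":0.0001,"z":0,"ax":0,"ay":0,"az":0.24},{"gripper":1,"x":-0.0003,"y":0.0001,"z":0,"ax":0,"ay":0,"az":0.32},{"gripper":1,"x":-0.0003,"y":0.0001,"z":0,"ax":0,"ay":0,"az":0.39}]'
python3 m8.py 595.15 -60.3 81.4 -17.0; python3 m9.py
```

```text
time: 21.85
eef_pos: [595.9, -60.7, 81.4]
eef_rot: [0.001, 0.673, 0.74, 0.0]
force: [-0.9, -0.0, 6.3]
opening: 0.596
finger_force: 43.6
21.85 [595.9  -60.68  81.42] heading y 5.41 tool shift [ 0.45 -0.71  0.02] az 0.3912 tilt [ 0.09 -0.02] j [-0.22  0.55 -0.18  0.83 -0.    1.25]
9645 6101 -10.729584574668237
outer 313 [-1.19393014 -1.00681603 26.61448916]
hole 155 [-0.76169579 -1.09068445 13.68994048]
skirt 926 [-1.9786825  -1.73001271] [-10.25945155   8.53138145  23.79317478]
[595.89466138 -60.68772528  81.4187615 ]
```

```bash

python3 -m pendant '[{"gripper":1,"x":0,"y":0,"z":0,"ax":0,"ay":0,"az":0.08},{"gripper":1,"x":0,"y":0,"z":0,"ax":0,"ay":0,"az":0.16},{"gripper":1,"x":0,"y":0,"z":0,"ax":0,"ay":0,"az":0.24},{"gripper":1,"x":0,"y":0,"z":0,"ax":0,"ay":0,"az":0.32},{"gripper":1,"x":0,"y":0,"z":0,"ax":0,"ay":0,"az":0.39}]'
python3 -m pendant '[{"gripper":1,"x":0,"y":0,"z":0,"ax":0,"ay":0,"az":0},{"gripper":1,"x":0,"y":0,"z":0,"ax":0,"ay":0,"az":0},{"gripper":1,"x":0,"y":0,"z":0,"ax":0,"ay":0,"az":0},{"gripper":1,"x":0,"y":0,"z":0,"ax":0,"ay":0,"az":0}]'
python3 m8.py 595.15 -60.3 81.4 -17.0; python3 m9.py
python3 - <<'E'
from h import *
# crown octagon heading + cap centre + nib check, tool frame
c=dict(np.load("w7.npz")); H=c["hand_eye"]; s=robot.get_state(); P=cloud(c); t=(P-s["eef_pos"])@q2R(s["eef_rot"])
m=(np.hypot(t[...,0],t[...,1])<34)&(np.abs(t[...,2]+10.6)<2)
k=max(cv2.findContours(m.astype(np.uint8),cv2.RETR_EXTERNAL,cv2.CHAIN_APPROX_NONE)[0],key=len)[:,0]
w=plane(c,k,s["eef_pos"][2]+10.6)[:,:2]
def f(v):
    a=v[2]+np.arange(8)*np.pi/4; return ((w-v[:2])@np.c_[np.cos(a),np.sin(a)].T).max(1)-26
r=min((least_squares(f,[*w.mean(0),a0],loss="soft_l1",f_scale=.5) for a0 in np.radians([0,11,22,33])),key=lambda r:r.cost).x
print("cap centre",r[:2],"flat heading mod45",np.degrees(r[2])%45,"expected",(-17)%45, "top z",np.median(P[m][:,2]))
print(s["force"],s["finger_force"])
save("pics/w8.png",c["img"],1.4)
E
```

```text
time: 22.4
eef_pos: [595.9, -60.6, 81.4]
eef_rot: [0.001, 0.803, 0.595, 0.001]
force: [-0.7, 0.6, 6.1]
opening: 0.602
finger_force: 43.6
time: 22.8
eef_pos: [596.0, -60.6, 81.4]
eef_rot: [0.001, 0.803, 0.597, 0.001]
force: [0.8, 0.7, 4.9]
opening: 0.599
finger_force: 43.5
22.8 [596.01 -60.6   81.43] heading y -16.76 tool shift [ 0.04 -0.91  0.03] az 0.0042 tilt [ 0.1  -0.01] j [-0.22  0.55 -0.18  0.83  0.    1.64]
9621 6095 -10.747241943262921
outer 305 [-1.60642262 -1.06451177 26.60860064]
hole 154 [-1.22343195 -1.02772071 13.72740656]
skirt 898 [-2.38193423 -1.76608108] [-10.28248901   8.39607603  23.89784715]
[596.01595031 -60.61456932  81.42930504]
cap centre [594.613299  -61.7747675] flat heading mod45 27.931020272087707 expected 28 top z 92.17686924871313
[-1.20213542  0.51136634  5.90641581] 43.52817893028259
```

View pics/w8.png

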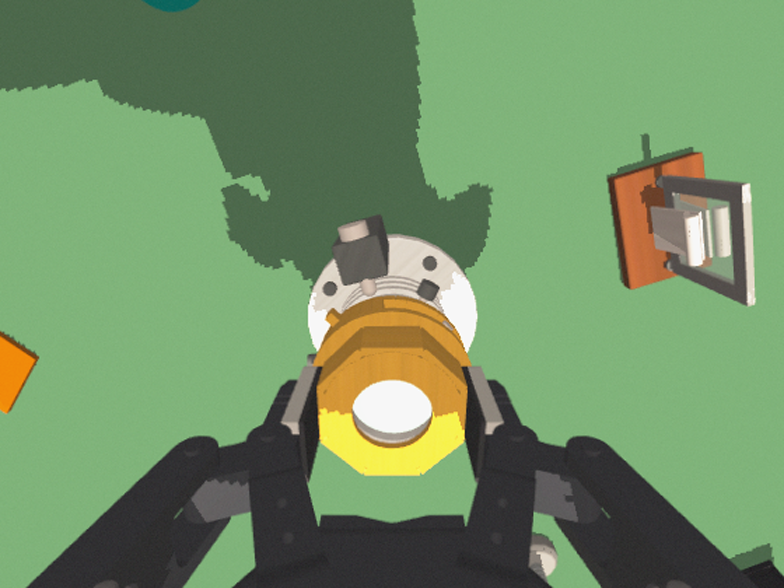

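The view shows the cap down on the barrel at (392,410). The nib at (333,318) is still short of the plunger at (367,285), and the lens shows through the hole. The numbers agree: turned 44.7°, cap top 92.2 mm, 0.6 mm off axis, gripped at 43 N and pressed at about 6 N. Handing in.

```bash
python3 -c "
from station import job; print(job.sign_off())"
```

```text
the job is handed in; nothing more can be done
None
```

The job is handed in, verdict not shown: the lens is home in the barrel and the cap is down over the pins, turned about 45° clockwise without clicking, still gripped and pressed down.

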